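# Hold a sprung guard hood just below its balance point

### The arm

A 6-joint arm with a two-finger parallel gripper is mounted at the origin on the work surface. World frame = base frame: x ahead of the robot, y to its left, z up, the work surface at z = 0. Lengths are in m, angles in rad, forces in N, time in s.
With the tool pointing down it reaches from about 0.375 to 0.975 m from the base axis. Payload 3.8 kg.
Tool frame: the origin (TCP) lies midway between the tips of the shut fingers; the grasp point (between the pads) lies 19 mm behind it; z points along the fingers, y is the direction in which the jaws open and shut (so a half turn about z gives the same grasp; the last joint's range is limited). The gripper opens to 85 mm and grips with 20 to 120 N. Pads are 22 mm wide; open, the fingers measure 114 mm over their backs; the gripper's body (76 mm by 85 mm) begins 54 mm behind the grasp point. The pads swing forward as they close: fully open they stand 13 mm farther back than shut.
Start: joints at [-1.16, 0.264, 1.604, -0, 1.274, -0.037], TCP at [0.292, -0.608, 0.231] pointing down, gripper open.
Joint ranges: [-2.63, 2.63], [-0.94, 2.18], [0.31, 2.57], [-1.31, 4.45], [0, 2.66], [-2.55, 2.55]. Speed limits (rad/s): [2.57, 2.57, 3.14, 3.14, 3.14, 3.14].

### API

Orientations are given as a rotation vector (axis times angle).
In Python, from workcell import bot gives the robot as it stands.
- The arm moves only by the tool drive_tool, never from a script. Its argument "deltas" is a list of rows, each an object with "hand": the opening, from 0 (shut) to 1 (fully open); "offset": the shift along the world's x, y, z in cm, a list of three; "angular": the turn, a rotation vector about the world's x, y, z in degrees, a list of three. A call has 1 to 8 rows; each row is the pose to reach, as a shift and turn from the pose commanded when the call began; what a row does not reach only later rows make up. A row lasts 1/8 s, in which the tool goes at most 62.5 mm and 10.7 degrees, less where a joint would pass 70% of its speed; a pose out of reach is approached as far as the arm can. A call with a gripper value outside its range is refused whole. The fingers move at their own pace and stop on an object; "force" is the grip in N (left out, the last holds). Time passes only in rows, so rows that repeat a pose let the fingers close. It gives the time, the measured TCP pose, the force and the opening at its end, in the units of the state.
- bot.read_state(): the state, without advancing time (a new reading comes with each control period).
- bot.read_camera(name): name is "scene" or "top" or "wrist"; returns a dict with "frame" (400x640x3 uint8, blue, green, red), "mtx" (3x3 intrinsics, pixels), "R" (3x3) and "t" (3): a world point X has camera coordinates R X + t. Camera axes: x right, y down, z forward; pixel columns grow to the right and rows downward; lengths in m; the calibration is good to about 2 mm. A picture is of the moment at which its call begins. There is no depth.
- bot.finish_job(): hands the job in, once; it reports no verdict.
The state is a dict: "time": time; "q": joint angles; "joint_vel": joint speeds; "joint_torque": joint torques, N m; "tool_pos": TCP position; "tcp_rot": TCP orientation; "wrist_force": force on the tool from outside, world axes, zero at the start; "torque": the same for the moment, N m; "width": opening from 0.0 (shut) to 1.0 (fully open).
Only numpy, scipy, OpenCV 4.12 (cv2) and the standard library are available. Lean on these libraries where they do the work, as an engineer would, in place of code of your own. Each camera call takes 0.05 s, during which the arm holds its last target. There are 200 camera calls.

### The job

Check the over-centre spring of the guard hood on the small test rig: lift the front of the hood until it is past its balance point, where the spring starts to pull it open instead of shut, then ease it back down through that point. Finish while holding the hood still with the gripper's fingers, with its handle about 3 cm below the balance position, so that it would fall shut if let go. Keep the hood under control, never letting it snap open or shut, and do not disturb the button box, the mug or the screwdriver beside the rig.

Things in the scene. Friction and masses are not known exactly. Their poses are not given: they have to be found in the camera images.
- rig: the fixed aluminium test rig, base plate 300 (x) x 340 (y) x 20 mm, with two upright end plates. Origin: centre of its underside, on the bench; local -x is its front (handle side), +y its left side, z up. The hinge axis of the hood runs along local y at x = +100, z = 100 mm
- hood (a joint): hood opening angle, rad: 0 shut, level, on its stop; grows as the front rises; stop at 1.4. A spring pulls it shut below balance and open above; balance is at 0.70 to 1.05, by run. Gravity does not turn it (1 to 1.5 kg, weighed out by a rear bar). Lifting at the handle takes about 7 to 9 N from shut, falling to zero at balance; near balance about 1.1 N per 0.1 rad.
- hood_handle (a point): middle of the hood's round steel handle bar, 14 mm thick, 140 mm long along the rig's y, cross bar of a U standing out from the hood's front edge; 245 mm from the hinge axis. Shut, it is 100 mm above the bench, with 43 mm free between bar and hood front, nothing in front of it. It moves on a circle about the hinge; the axes turn with the hood, y along the bar, -x away from the hinge
- hood_hinge (a point): point on the hinge axis in the middle of the hood's rear edge, 100 mm above the bench; local -x points to the handle, y along the axis. The coil spring, outside the rig's right end plate, joins a pin on the dark disc (60 mm from the hinge axis, on the far side) to a pin on the hood's right cheek (55 mm from the axis). At balance both pins and the hinge are in one line, seen along the axis
- spring_plate: dark steel disc, 144 mm across, outside the rig's right (-y) end plate, clamped: it does not move during the run. Origin on the hinge axis at mid width (same point as hood_hinge), y along that axis. Its local -x is the balance direction: the hood balances when hinge-to-handle points along it, i.e. the handle is at z = 0 in this frame; below balance z is negative
- pendant: bystander: grey button box 70 x 130 x 55 mm, loose, on the bench to the right of the rig; origin centre of underside
- mug: bystander: white mug, 76 mm across, 90 mm high, loose, left of the rig; origin centre of underside
- screwdriver: bystander: screwdriver lying loose, left of the rig

How it is judged:
By the outcome, as a careful person would: the job done as asked, in the order asked, and still so for the second after the job is handed in, while the arm keeps its last pose, push and grip.
It also fails if it takes over 48 s, if anything falls off the work surface, if the arm or the gripper's body presses on something with over 40 N, if the wrist force passes 120 N, or if a joint passes its speed limit or range.

## Working session

There is one attempt and no reset: what is moved stays moved. The work goes in short steps, Python scripts to look and compute and a tool call to move; the robot and the scene stay as the last step left them, time stands still between calls to the robot, and variables do not carry over. Pictures are saved under pics/ and viewed, about 8 in all and at most 12, crops included, and the job is handed in when it is done.

Besides the shell and the picture viewer there is one more tool, called after "Emit:" as name([rows], argument=value, ...), one row to a line, values as JSON. drive_tool: Moves the arm, as the interface text tells. Its arguments: {"type":"object","properties":{"deltas":{"type":"array"},"force":{"type":"number"}},"required":["deltas"]}

```bash
mkdir -p pics; python3 - <<'E'
from workcell import bot
import cv2,pickle
for n in ("scene","top"):
    c=bot.read_camera(n); cv2.imwrite(f"pics/{n}0.png",c["frame"]); pickle.dump(c,open(f"{n}0.pkl","wb"))
    print(n,c["mtx"].round(1).tolist(),c["R"].round(3).tolist(),c["t"].round(3).tolist())
s=bot.read_state(); print({k:(v if not hasattr(v,'round') else v.round(3)) for k,v in s.items()})
E
```

```text
scene [[445.8, 0.0, 317.8], [0.0, 445.8, 200.0], [0.0, 0.0, 1.0]] [[-0.356, 0.934, 0.013], [0.717, 0.282, -0.638], [-0.6, -0.218, -0.77]] [0.203, -0.401, 1.489]
top [[378.4, 0.0, 319.8], [0.0, 378.4, 205.8], [0.0, 0.0, 1.0]] [[-0.027, -0.999, 0.034], [-0.993, 0.023, -0.114], [0.113, -0.036, -0.993]] [0.027, 0.611, 0.913]
{'time': 0.1, 'q': array([-1.16 ,  0.265,  1.605, -0.   ,  1.274, -0.037]), 'joint_vel': array([-0.   , -0.001, -0.005, -0.001, -0.002, -0.   ]), 'joint_torque': array([ 0.0000e+00, -5.1671e+01, -3.6859e+01, -0.0000e+00,  6.0000e-03,
        0.0000e+00]), 'tool_pos': array([ 0.292, -0.608,  0.23 ]), 'tcp_rot': array([-3.061e+00, -6.970e-01,  1.000e-03]), 'wrist_force': array([-0.034,  0.317,  0.656]), 'torque': array([ 0.045, -0.055, -0.018]), 'width': 1.0001989194976}
```

View pics/scene0.png

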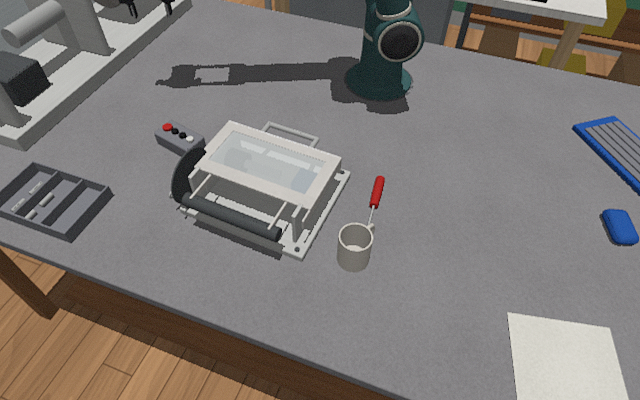

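View pics/top0.png

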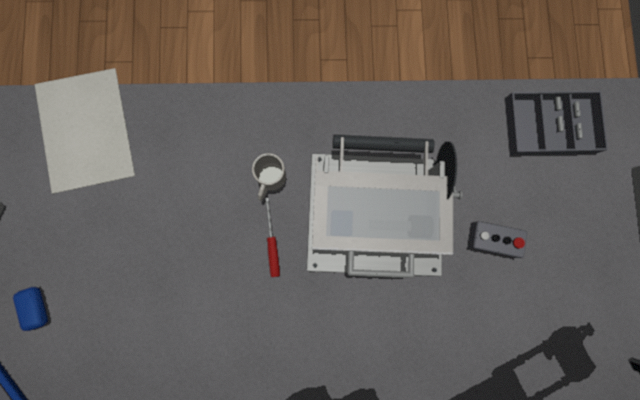

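```bash
python3 - <<'E'
import cv2,numpy as np
a=cv2.imread("pics/top0.png")[125:285,300:470]; b=cv2.imread("pics/scene0.png")[110:265,150:360]
a=cv2.resize(a,None,fx=3.4,fy=3.4,interpolation=cv2.INTER_CUBIC);b=cv2.resize(b,None,fx=3.4,fy=3.4,interpolation=cv2.INTER_CUBIC)
cv2.imwrite("pics/tc.png",a);cv2.imwrite("pics/sc.png",b)
from workcell import bot
c=bot.read_camera("wrist");cv2.imwrite("pics/w0.png",c["frame"]);R,t=c["R"],c["t"];print("wrist",c["mtx"].round(1).tolist(),"pos",(-R.T@t).round(3),"fwd",R[2].round(3),"down",R[1].round(3))
E
```

```text
wrist [[278.1, 0.0, 318.6], [0.0, 278.1, 199.4], [0.0, 0.0, 1.0]] pos [ 0.368 -0.573  0.373] fwd [-0.295 -0.139 -0.945] down [-0.852 -0.41   0.326]
```

View pics/tc.png

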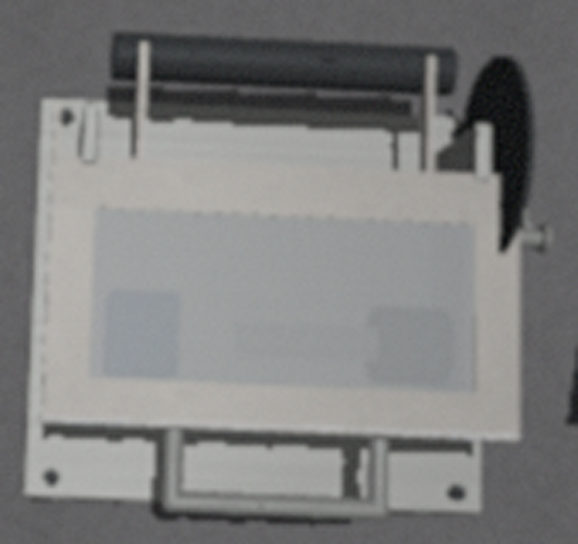

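View pics/sc.png

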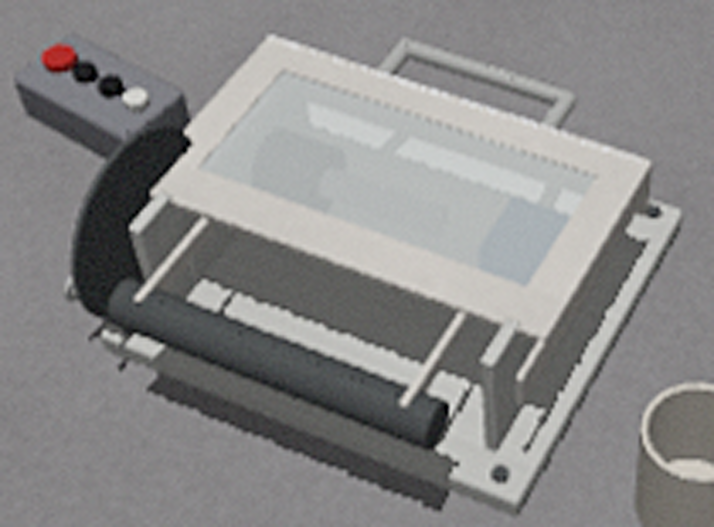

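```bash
cat > h.py <<'E'
import numpy as np,pickle,cv2
def ray(c,u,v):
    d=c["R"].T@np.linalg.solve(c["mtx"],[u,v,1]); return -c["R"].T@c["t"],d
def onz(c,u,v,z):
    o,d=ray(c,u,v); return o+d*(z-o[2])/d[2]
def pix(c,X):
    p=c["mtx"]@(c["R"]@np.asarray(X)+c["t"]); return p[:2]/p[2]
E
python3 - <<'E'
from h import *
t=pickle.load(open("top0.pkl","rb"));s=pickle.load(open("scene0.pkl","rb"))
T=lambda x,y,z:onz(t,300+x/3.4,125+y/3.4,z); S=lambda x,y,z:onz(s,150+x/3.4,110+y/3.4,z)
print("cams",-t["R"].T@t["t"],-s["R"].T@s["t"])
for n,p in dict(FL=(25,495),FR=(481,511),BL=(42,98),hFL=(51,477),hFR=(457,491),hBL=(66,117)).items(): print(n,T(*p,.02).round(4))
for n,p in dict(hl=(162,502),hr=(387,507)).items(): print(n,T(*p,.1).round(4))
print("scene handle",S(405,45,.1).round(4),S(570,97,.1).round(4),"hBL",S(500,473,.02).round(4), "hFL",S(653,211,.02))
E
```

```text
cams [0.50466021 0.04638183 0.97473618] [1.25278628 0.24775859 0.88767243]
FL [0.4517 0.0469 0.02  ]
FR [ 0.4303 -0.2899  0.02  ]
BL [0.7487 0.0271 0.02  ]
hFL [0.4642 0.0275 0.02  ]
hFR [ 0.4454 -0.2729  0.02  ]
hBL [0.7336 0.0093 0.02  ]
hl [ 0.4488 -0.0452  0.1   ]
hr [ 0.4411 -0.1976  0.1   ]
scene handle [ 0.4376 -0.1908  0.1   ] [ 0.4458 -0.049   0.1   ] hBL [0.7322 0.0103 0.02  ] hFL [0.46241448 0.02821209 0.02      ]
```

Emit:
drive_tool([
  {"hand": 1,"offset": [5,0,0],"angular": [8,0,0]},
  {"hand": 1,"offset": [10,2,0],"angular": [16,0,0]},
  {"hand": 1,"offset": [15,4,-1],"angular": [24,0,0]},
  {"hand": 1,"offset": [20,6,-2],"angular": [32,0,0]},
  {"hand": 1,"offset": [25,8,-3],"angular": [39,0,0]},
  {"hand": 1,"offset": [30,10,-4],"angular": [45,0,0]},
  {"hand": 1,"offset": [33,11,-4],"angular": [45,0,0]},
  {"hand": 1,"offset": [33,11,-4],"angular": [45,0,0]},
])

```text
time: 1.15
tool_pos: [0.6244, -0.4961, 0.1882]
tcp_rot: [-2.304, -0.528, -0.215]
wrist_force: [-0.4, -0.3, 0.3]
width: 1.003
```

```bash
python3 - <<'E'
from h import *
from workcell import bot
c=bot.read_camera("wrist");cv2.imwrite("pics/w1.png",c["frame"]);pickle.dump(c,open("w1.pkl","wb"))
R,t=c["R"],c["t"];print("pos",(-R.T@t).round(3),"fwd",R[2].round(3),"down",R[1].round(3),bot.read_state()["q"])
print(pix(c,[.677,-.328,.1]))
E
```

```text
pos [ 0.7   -0.573  0.314] fwd [-0.297  0.57  -0.766] down [-0.85  -0.523 -0.059] [-0.89838255  0.94806001  0.8251288   0.4999214   1.98451506  0.27950073]
[293.38161852 113.92356928]
```

View pics/w1.png

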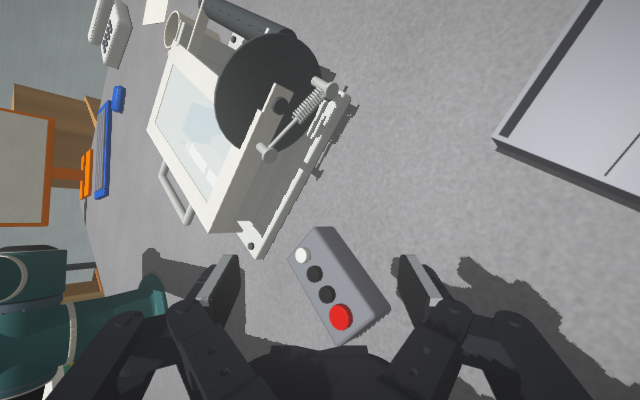

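```bash
python3 - <<'E'
import cv2
a=cv2.imread("pics/w1.png")[25:175,205:365]
cv2.imwrite("pics/w1c.png",cv2.resize(a,None,fx=4,fy=4,interpolation=cv2.INTER_CUBIC))
E
```

```text
(no output)
```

View pics/w1c.png

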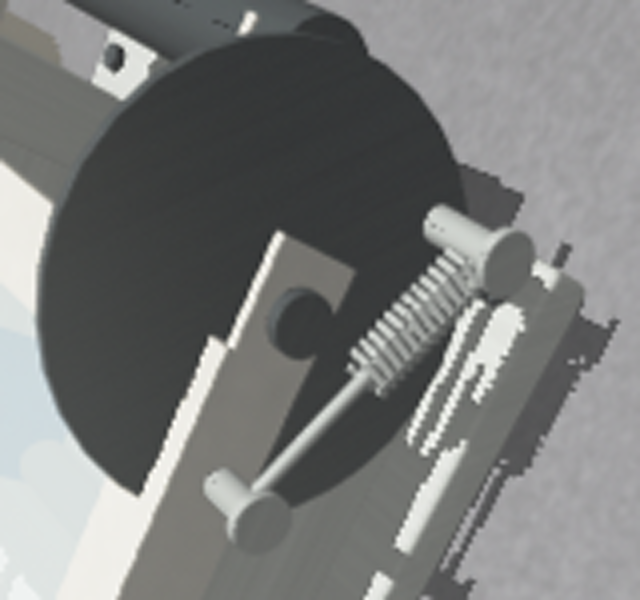

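```bash
python3 - <<'E'
from h import *
from scipy.optimize import brentq
c=pickle.load(open("w1.pkl","rb"))
H=np.array([.6893,-.1381,.1]);yaw=-.065
Rr=np.array([[np.cos(yaw),-np.sin(yaw),0],[np.sin(yaw),np.cos(yaw),0],[0,0,1]])
def loc(u,v,y):
    o,d=ray(c,205+u/4,25+v/4);o=Rr.T@(o-H);d=Rr.T@d;return o+d*(y-o[1])/d[1]
for n,(u,v) in dict(dischead=(510,262),hoodhead=(261,522),discbase=(440,222),hoodbase=(218,490),hub=(303,323)).items():
    print(n,[(y,(1000*loc(u,v,y)[[0,2]]).round(1),round(1000*np.hypot(*loc(u,v,y)[[0,2]]),1),round(np.arctan2(-loc(u,v,y)[2],loc(u,v,y)[0]),3)) for y in (-.17,-.18,-.19,-.2,-.205,-.21,-.215,-.22)])
E
```

```text
dischead [(-0.17, array([ 42.5, -59.3]), np.float64(73.0), np.float64(0.949)), (-0.18, array([ 42.4, -48.9]), np.float64(64.7), np.float64(0.857)), (-0.19, array([ 42.3, -38.5]), np.float64(57.2), np.float64(0.739)), (-0.2, array([ 42.2, -28.1]), np.float64(50.7), np.float64(0.588)), (-0.205, array([ 42.1, -22.9]), np.float64(47.9), np.float64(0.498)), (-0.21, array([ 42. , -17.7]), np.float64(45.6), np.float64(0.399)), (-0.215, array([ 42. , -12.5]), np.float64(43.8), np.float64(0.29)), (-0.22, array([41.9, -7.3]), np.float64(42.6), np.float64(0.173))]
hoodhead [(-0.17, array([-62.2, -13.5]), np.float64(63.7), np.float64(2.928)), (-0.18, array([-58.4,  -4.8]), np.float64(58.6), np.float64(3.059)), (-0.19, array([-54.5,   3.8]), np.float64(54.6), np.float64(-3.071)), (-0.2, array([-50.6,  12.5]), np.float64(52.2), np.float64(-2.9)), (-0.205, array([-48.7,  16.8]), np.float64(51.5), np.float64(-2.809)), (-0.21, array([-46.8,  21.2]), np.float64(51.3), np.float64(-2.717)), (-0.215, array([-44.9,  25.5]), np.float64(51.6), np.float64(-2.625)), (-0.22, array([-42.9,  29.8]), np.float64(5
[... 998 characters left out ...]
(-2.387)), (-0.215, array([-39.2,  42.5]), np.float64(57.8), np.float64(-2.316)), (-0.22, array([-37.4,  46.4]), np.float64(59.6), np.float64(-2.249))]
hub [(-0.17, array([-0.2,  4.4]), np.float64(4.4), np.float64(-1.611)), (-0.18, array([ 1.3, 12.4]), np.float64(12.4), np.float64(-1.464)), (-0.19, array([ 2.8, 20.4]), np.float64(20.6), np.float64(-1.433)), (-0.2, array([ 4.3, 28.3]), np.float64(28.7), np.float64(-1.419)), (-0.205, array([ 5.1, 32.3]), np.float64(32.7), np.float64(-1.415)), (-0.21, array([ 5.8, 36.3]), np.float64(36.8), np.float64(-1.411)), (-0.215, array([ 6.6, 40.3]), np.float64(40.8), np.float64(-1.409)), (-0.22, array([ 7.3, 44.3]), np.float64(44.9), np.float64(-1.407))]
```

```bash
cat >> h.py <<'E'
from scipy.spatial.transform import Rotation as Ro
from scipy.optimize import least_squares
yaw=-.065; rx=np.array([np.cos(yaw),np.sin(yaw),0]); ry=np.array([-np.sin(yaw),np.cos(yaw),0]); H=np.array([.6893,-.1381,.1])
def fk(q,p):
    a,b,h,c=p[:4]; z=np.array([0,0,1.])
    R=Ro.from_euler('z',q[0])*Ro.from_euler('y',q[1]); x=np.array([0,0,h])+R.apply(a*z)
    R=R*Ro.from_euler('y',q[2]); x=x+R.apply(b*z)
    R=R*Ro.from_euler('z',q[3])*Ro.from_euler('y',q[4]); x=x+R.apply(c*z)
    return x,R*Ro.from_euler('z',q[5])
def target(th,al,back=.019):
    "TCP pose with the grasp point on the bar at hood angle th, tool pitched al below horizontal"
    bar=H-.245*np.cos(th)*rx+[0,0,.245*np.sin(th)]
    zt=np.cos(al)*rx-[0,0,np.sin(al)]
    return bar+back*zt, Ro.from_matrix(np.c_[ry,np.cross(zt,ry),zt])
E
python3 - <<'E'
from h import *
from workcell import bot
s=bot.read_state()
D=[([-1.16,.265,1.605,0,1.274,-.037],[.292,-.608,.23],[-3.061,-.697,.001]),(s["q"],s["tool_pos"],s["tcp_rot"])]
f=lambda p:np.concatenate([fk(q,p)[0]-x for q,x,_ in D])
r=least_squares(f,[.5,.5,.3,.3]);p=r.x;print(p,r.fun.round(4))
off=[fk(q,p)[1].inv()*Ro.from_rotvec(v) for q,_,v in D];print([o.as_rotvec().round(3) for o in off]);off=off[0]
lo=np.array([-2.63,-.94,.31,-1.31,0,-2.55]);hi=np.array([2.63,2.18,2.57,4.45,2.66,2.55])
for al0 in (25,35,45,60):
  q=np.array([-.2,.2,1.8,0,.5,0])
  for th,back in ((0,-.06),(0,.019),(.4,.019),(.8,.019),(.95,.019)):
    X,R=target(th,np.radians(al0)+th,back)
    g=least_squares(lambda q:np.r_[fk(q,p)[0]-X,.3*((fk(q,p)[1]*off).inv()*R).as_rotvec()],np.clip(q,lo+.01,hi-.01),bounds=(lo,hi));q=g.x
    print(al0,th,back,X.round(3),q.round(2),"err",np.abs(g.fun).max().round(4))
E
```

```text
[0.56233693 0.55407662 0.25579745 0.40316991] [-0.0221 -0.0115  0.002  -0.0014  0.0008 -0.002 ]
[array([ 0.   , -0.   ,  1.571]), array([-0.   , -0.   ,  1.571])]
25 0 -0.06 [ 0.391 -0.119  0.125] [-1.28 -0.06  2.57  1.22  1.12 -2.25] err 0.0878
25 0 0.019 [ 0.462 -0.123  0.092] [-1.01  0.11  2.57  1.58  0.94 -2.44] err 0.0782
25 0.4 0.019 [ 0.477 -0.124  0.181] [-0.48 -0.45  2.55  0.69  0.44 -0.95] err 0.0
25 0.8 0.019 [ 0.525 -0.127  0.258] [-0.29 -0.21  2.09  0.09  0.94 -0.27] err 0.0
25 0.95 0.019 [ 0.551 -0.129  0.281] [-0.26 -0.08  1.9   0.04  1.14 -0.2 ] err 0.0
35 0 -0.06 [ 0.396 -0.119  0.134] [-0.93 -0.4   2.57  0.99  0.82 -1.59] err 0.0599
35 0 0.019 [ 0.46  -0.123  0.089] [-0.72 -0.15  2.57  1.35  0.57 -1.86] err 0.0547
35 0.4 0.019 [ 0.474 -0.124  0.179] [-0.4  -0.38  2.43  0.33  0.58 -0.56] err 0.0
35 0.8 0.019 [ 0.522 -0.127  0.257] [-0.26 -0.1   1.96  0.03  1.12 -0.21] err 0.0
35 0.95 0.019 [ 0.547 -0.129  0.28 ] [-0.23  0.04  1.78  0.    1.32 -0.17] err 0.0
45 0 -0.06 [ 0.402 -0.119  0.142] [-0.68 -0.49  2.57  0.72  0.65 -1.13] err 0.0365
45 0 0.019 [ 0.458 -0.123  0.087] [-0.55 -0.23  2.57  1.03  0.4  -1.39] err 0.0357
45 0.4 0.019 [ 0.471 -0.124  0.178] [-0.34 -0.28  2.31  0.15  0.75 -0.37] err 0.0
45 0.8 0.019 [ 0.519 -0.127  0.257] [-0.24  0.02  1.84 -0.    1.3  -0.17] err 0.0
45 0.95 0.019 [ 0.544 -0.129  0.281] [-0.21  0.15  1.66 -0.02  1.49 -0.15] err 0.0
60 0 -0.06 [ 0.415 -0.12   0.152] [-0.46 -0.46  2.52  0.34  0.63 -0.63] err 0.0
60 0 0.019 [ 0.454 -0.123  0.084] [-0.41 -0.25  2.55  0.47  0.38 -0.74] err 0.0
60 0.4 0.019 [ 0.466 -0.124  0.177] [-0.28 -0.12  2.13  0.03  1.01 -0.23] err 0.0
60 0.8 0.019 [ 0.514 -0.127  0.257] [-0.21  0.19  1.67 -0.04  1.55 -0.14] err 0.0
60 0.95 0.019 [ 0.539 -0.128  0.282] [-0.19  0.33  1.49 -0.05  1.74 -0.13] err 0.0
```

```bash
python3 - <<'E'
from h import *
from workcell import bot
s=bot.read_state()
D=[([-1.16,.265,1.605,0,1.274,-.037],[.292,-.608,.23],[-3.061,-.697,.001]),(s["q"],s["tool_pos"],s["tcp_rot"])]
F=lambda q,p:fk(q,p)[0]+Ro.from_euler('z',q[0]).apply([0,p[4],0])
r=least_squares(lambda p:np.concatenate([F(q,p)-x for q,x,_ in D]),[.5,.5,.3,.3,0]);p=r.x;print(p.round(3),r.fun.round(4))
off=Ro.from_euler('z',np.pi/2)
lo=np.array([-2.63,-.94,.31,-1.31,0,-2.55]);hi=np.array([2.63,2.18,2.57,4.45,2.66,2.55])
for al0 in (60,65,70):
  q=np.array([-.2,.2,1.8,0,.5,0])
  for th,back in ((0,-.06),(0,.019),(.4,.019),(.8,.019),(.95,.019)):
    X,R=target(th,np.radians(al0)+th,back)
    g=least_squares(lambda q:np.r_[F(q,p)-X,.3*((fk(q,p)[1]*off).inv()*R).as_rotvec()],np.clip(q,lo+.01,hi-.01),bounds=(lo,hi));q=g.x
    print(al0,th,back,X.round(3),q.round(2),"err",np.abs(g.fun).max().round(4))
X,R=target(0,np.radians(65),-.08);print("pre",X.round(3),R.as_rotvec().round(3))
print("d",((X-s["tool_pos"])*100).round(1),np.degrees((R*Ro.from_rotvec(s["tcp_rot"]).inv()).as_rotvec()).round(1))
E
```

```text
[0.512 0.566 0.25  0.348 0.025] [-0.  0. -0.  0. -0.  0.]
60 0 -0.06 [ 0.415 -0.12   0.152] [-0.52 -0.5   2.52  0.36  0.67 -0.68] err 0.0
60 0 0.019 [ 0.454 -0.123  0.084] [-0.46 -0.27  2.53  0.47  0.44 -0.78] err 0.0
60 0.4 0.019 [ 0.466 -0.124  0.177] [-0.33 -0.15  2.15  0.04  1.02 -0.29] err 0.0
60 0.8 0.019 [ 0.514 -0.127  0.257] [-0.25  0.16  1.71 -0.05  1.55 -0.18] err 0.0
60 0.95 0.019 [ 0.539 -0.128  0.282] [-0.23  0.29  1.53 -0.07  1.74 -0.17] err 0.0
65 0 -0.06 [ 0.42  -0.121  0.154] [-0.47 -0.44  2.46  0.25  0.73 -0.56] err 0.0
65 0 0.019 [ 0.453 -0.123  0.083] [-0.43 -0.23  2.47  0.31  0.51 -0.61] err 0.0
65 0.4 0.019 [ 0.465 -0.123  0.176] [-0.32 -0.09  2.09  0.01  1.1  -0.26] err 0.0
65 0.8 0.019 [ 0.512 -0.127  0.258] [-0.25  0.21  1.66 -0.06  1.63 -0.17] err 0.0
65 0.95 0.019 [ 0.538 -0.128  0.283] [-0.23  0.35  1.48 -0.08  1.82 -0.16] err 0.0
70 0 -0.06 [ 0.424 -0.121  0.156] [-0.43 -0.37  2.39  0.17  0.8  -0.46] err 0.0
70 0 0.019 [ 0.451 -0.123  0.082] [-0.4  -0.19  2.42  0.2   0.6  -0.49] err 0.0
70 0.4 0.019 [ 0.463 -0.123  0.176] [-0.3  -0.03  2.04 -0.01  1.19 -0.23] err 0.0
70 0.8 0.019 [ 0.511 -0.126  0.259] [-0.24  0.27  1.61 -0.08  1.71 -0.17] err 0.0
70 0.95 0.019 [ 0.536 -0.128  0.284] [-0.22  0.4   1.44 -0.09  1.89 -0.16] err 0.0
pre [ 0.411 -0.12   0.173] [2.038 1.909 0.423]
d [-21.2  37.7  -1.7] [-54.7 -44.8  48.6]
```

Emit:
drive_tool([
  {"hand": 1,"offset": [-3,-1,4],"angular": [-5.5,-4.5,4.9]},
  {"hand": 1,"offset": [-7,-1,8],"angular": [-11,-9,9.7]},
  {"hand": 1,"offset": [-12,0,12],"angular": [-16.4,-13.4,14.6]},
  {"hand": 0.8,"offset": [-17,2,15],"angular": [-21.9,-17.9,19.4]},
  {"hand": 0.6,"offset": [-21,6,15],"angular": [-27.4,-22.4,24.3]},
  {"hand": 0.45,"offset": [-23,11,15],"angular": [-32.8,-26.9,29.2]},
  {"hand": 0.45,"offset": [-23,16,15],"angular": [-38.3,-31.4,34]},
  {"hand": 0.45,"offset": [-23,20,15],"angular": [-43.8,-35.8,38.9]},
])

```text
time: 2.2
tool_pos: [0.3903, -0.2972, 0.3426]
tcp_rot: [2.393, 1.818, 0.431]
wrist_force: [0.4, 0.4, 0.4]
width: 0.451
```

```bash
cat > go.py <<'E'
from h import *
from workcell import bot
import sys
th,al,back=map(float,sys.argv[1:4]); s=bot.read_state()
X,R=target(th,np.radians(al)+th,back)
print(s["time"],s["tool_pos"].round(4),s["q"].round(2),s["wrist_force"].round(2),s["torque"].round(2),s["width"])
print("d",((X-s["tool_pos"])*100).round(2),np.degrees((R*Ro.from_rotvec(s["tcp_rot"]).inv()).as_rotvec()).round(1))
E
python3 go.py 0 65 -.08
```

```text
2.2 [ 0.3903 -0.2972  0.3426] [-0.9  -0.24  1.94  0.29  1.34 -0.68] [0.44 0.42 0.43] [0.01 0.12 0.03] 0.4509555164652325
d [  2.08  17.72 -17.01] [-10.7  -8.6   9.7]
```

Emit:
drive_tool([
  {"hand": 0.45,"offset": [0,5,-2],"angular": [-5.4,-4.3,4.9]},
  {"hand": 0.45,"offset": [1,10,-5],"angular": [-10.7,-8.6,9.7]},
  {"hand": 0.45,"offset": [2,15,-9],"angular": [-10.7,-8.6,9.7]},
  {"hand": 0.45,"offset": [2.1,17.7,-13],"angular": [-10.7,-8.6,9.7]},
  {"hand": 0.45,"offset": [2.1,17.7,-16],"angular": [-10.7,-8.6,9.7]},
  {"hand": 0.45,"offset": [2.1,17.7,-17],"angular": [-10.7,-8.6,9.7]},
  {"hand": 0.45,"offset": [2.1,17.7,-17],"angular": [-10.7,-8.6,9.7]},
])

```text
time: 3.08
tool_pos: [0.4128, -0.1221, 0.1716]
tcp_rot: [2.046, 1.91, 0.423]
wrist_force: [-0.4, -0.1, 0.2]
width: 0.451
```

```bash
python3 go.py 0 65 .019; python3 - <<'E'
from workcell import bot
import cv2
cv2.imwrite("pics/w2.png",bot.read_camera("wrist")["frame"])
E
```

```text
3.075 [ 0.4128 -0.1221  0.1716] [-0.49 -0.47  2.44  0.25  0.79 -0.56] [-0.37 -0.08  0.17] [ 0.    0.14 -0.06] 0.451109695307703
d [ 4.   -0.06 -8.88] [-0.3 -0.3  0.2]
```

View pics/w2.png

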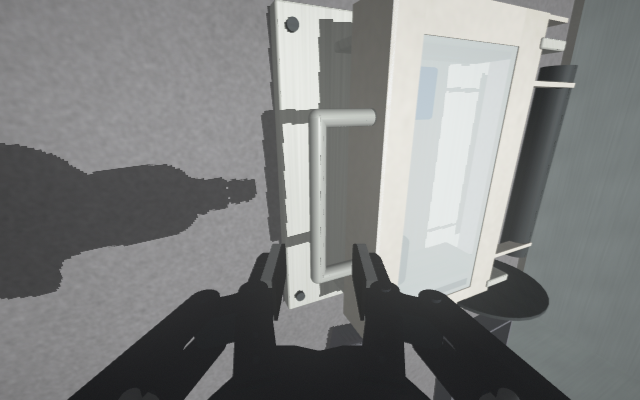

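Emit:
drive_tool([
  {"hand": 0.45,"offset": [1.2,0,-2.6],"angular": [0,0,0]},
  {"hand": 0.45,"offset": [2.4,0,-5.2],"angular": [0,0,0]},
  {"hand": 0.45,"offset": [3.4,0,-7.6],"angular": [0,0,0]},
  {"hand": 0.45,"offset": [3.9,0,-8.8],"angular": [0,0,0]},
  {"hand": 0.45,"offset": [3.9,0,-8.8],"angular": [0,0,0]},
])

```text
time: 3.75
tool_pos: [0.4525, -0.1219, 0.0834]
tcp_rot: [2.046, 1.911, 0.424]
wrist_force: [0.0, -0.3, -0.2]
width: 0.454
```

```bash
python3 go.py 0 65 .019
```

```text
3.75 [ 0.4525 -0.1219  0.0834] [-0.43 -0.23  2.47  0.31  0.52 -0.6 ] [ 0.03 -0.3  -0.19] [-0.02  0.18 -0.02] 0.45356484673812386
d [ 0.03 -0.08 -0.06] [-0.3 -0.3  0.1]
```

Close gently.

Emit:
drive_tool([
  {"hand": 0.3,"offset": [0,0,0],"angular": [0,0,0]},
  {"hand": 0.22,"offset": [0,0,0],"angular": [0,0,0]},
  {"hand": 0.15,"offset": [0,0,0],"angular": [0,0,0]},
  {"hand": 0.05,"offset": [0,0,0],"angular": [0,0,0]},
  {"hand": 0,"offset": [0,0,0],"angular": [0,0,0]},
  {"hand": 0,"offset": [0,0,0],"angular": [0,0,0]},
], force=40)

```text
time: 4.5
tool_pos: [0.4519, -0.1215, 0.0839]
tcp_rot: [2.044, 1.912, 0.424]
wrist_force: [-6.2, -1.4, 5.1]
width: 0.147
```

```bash
python3 go.py 0 65 .019; python3 - <<'E'
from h import *
# waypoints relative to th=0 for rig arc
X0,R0=target(0,np.radians(65))
for th in (0.1,.2,.3,.4,.5,.6,.7,.8,.9,.95):
    X,R=target(th,np.radians(65)+th); print(th,((X-X0)*100).round(2),np.degrees((R*R0.inv()).as_rotvec()).round(1))
E
```

```text
4.5 [ 0.4519 -0.1215  0.0839] [-0.43 -0.23  2.47  0.31  0.52 -0.6 ] [-6.17 -1.39  5.14] [-0.12  0.8  -0.11] 0.14729036054733932
d [ 0.1  -0.12 -0.11] [-0.3 -0.3  0. ]
0.1 [-0.05  0.    2.37] [ 0.4  5.7 -0. ]
0.2 [ 0.13 -0.01  4.74] [ 0.7 11.4 -0. ]
0.3 [ 0.55 -0.04  7.08] [ 1.1 17.2 -0. ]
0.4 [ 1.2  -0.08  9.36] [ 1.5 22.9 -0. ]
0.5 [ 2.07 -0.13 11.57] [ 1.9 28.6  0. ]
0.6 [ 3.16 -0.21 13.68] [ 2.2 34.3 -0. ]
0.7 [ 4.45 -0.29 15.67] [ 2.6 40.  -0. ]
0.8 [ 5.94 -0.39 17.52] [ 3.  45.7 -0. ]
0.9 [ 7.6  -0.49 19.21] [ 3.3 51.5 -0. ]
0.95 [ 8.49 -0.55 20.  ] [ 3.5 54.3  0. ]
```

Emit:
drive_tool([
  {"hand": 0,"offset": [0,0,0.5],"angular": [0.1,1.2,0]},
  {"hand": 0,"offset": [0,0,1.4],"angular": [0.2,3.4,0]},
  {"hand": 0,"offset": [-0.05,0,2.4],"angular": [0.4,5.7,0]},
  {"hand": 0,"offset": [0,0,3.55],"angular": [0.6,8.6,0]},
  {"hand": 0,"offset": [0.13,0,4.74],"angular": [0.7,11.4,0]},
  {"hand": 0,"offset": [0.3,0,5.9],"angular": [0.9,14.3,0]},
  {"hand": 0,"offset": [0.55,0,7.1],"angular": [1.1,17.2,0]},
  {"hand": 0,"offset": [0.55,0,7.1],"angular": [1.1,17.2,0]},
], force=60)

```text
time: 5.5
tool_pos: [0.4574, -0.122, 0.1544]
tcp_rot: [2.225, 2.081, 0.137]
wrist_force: [-1.5, -3.5, -4.7]
width: 0.14
```

```bash
cat > fc.py <<'E'
from h import *
from workcell import bot
s=bot.read_state(); R=Ro.from_rotvec(s["tcp_rot"]); g=s["tool_pos"]-.019*R.as_matrix()[:,2]; v=g-H
th=np.arctan2(v[2],-v@rx); r=np.hypot(v[2],v@rx); F=s["wrist_force"]
tang=np.sin(th)*rx+[0,0,np.cos(th)]; rad=-np.cos(th)*rx+[0,0,np.sin(th)]
print("t",s["time"],"th",th.round(4),"r",r.round(4),"Ftang(lift +)",(-F@tang).round(2),"Frad",(-F@rad).round(2),"F",F.round(2),"M",s["torque"].round(2),"w",round(s["width"],3),"pitch",np.degrees(np.arctan2(-R.as_matrix()[2,2],R.as_matrix()[:,2]@rx)).round(1))
E
python3 fc.py; python3 go.py .7 65 .019
```

```text
t 5.5 th 0.3024 r 0.246 Ftang(lift +) 4.89 Frad 0.15 F [-1.54 -3.47 -4.71] M [-0.55  0.24 -0.11] w 0.14 pitch 82.6
5.5 [ 0.4574 -0.122   0.1544] [-0.34 -0.15  2.19  0.05  0.97 -0.3 ] [-1.54 -3.47 -4.71] [-0.55  0.24 -0.11] 0.13964929922989014
d [ 3.99 -0.37  8.51] [ 1.3 22.5  0.1]
```

Emit:
drive_tool([
  {"hand": 0,"offset": [0.3,0,1.15],"angular": [0.2,2.9,0]},
  {"hand": 0,"offset": [0.65,0,2.3],"angular": [0.4,5.7,0]},
  {"hand": 0,"offset": [1.05,-0.1,3.4],"angular": [0.6,8.6,0]},
  {"hand": 0,"offset": [1.5,-0.1,4.5],"angular": [0.7,11.4,0]},
  {"hand": 0,"offset": [2.0,-0.1,5.5],"angular": [0.9,14.3,0]},
  {"hand": 0,"offset": [2.6,-0.2,6.6],"angular": [1.1,17.1,0]},
  {"hand": 0,"offset": [2.6,-0.2,6.6],"angular": [1.1,17.1,0]},
  {"hand": 0,"offset": [2.6,-0.2,6.6],"angular": [1.1,17.1,0]},
])

```text
time: 6.5
tool_pos: [0.4833, -0.1237, 0.2197]
tcp_rot: [-2.202, -2.056, 0.17]
wrist_force: [-0.9, -3.7, -1.1]
width: 0.135
```

```bash
python3 fc.py; python3 go.py .9 65 .019
```

```text
t 6.5 th 0.5977 r 0.246 Ftang(lift +) 1.3 Frad 0.12 F [-0.88 -3.75 -1.14] M [-0.39 -0.05  0.11] w 0.135 pitch 99.6
6.5 [ 0.4833 -0.1237  0.2197] [-0.28  0.05  1.88 -0.03  1.38 -0.2 ] [-0.88 -3.75 -1.14] [-0.39 -0.05  0.11] 0.13486985954636094
d [ 4.56 -0.39  5.52] [ 1.  16.9  0.2]
```

Emit:
drive_tool([
  {"hand": 0,"offset": [0.6,0,1.0],"angular": [0.2,2.8,0]},
  {"hand": 0,"offset": [1.3,-0.1,2.0],"angular": [0.4,5.7,0]},
  {"hand": 0,"offset": [1.3,-0.1,2.0],"angular": [0.4,5.7,0]},
  {"hand": 0,"offset": [1.3,-0.1,2.0],"angular": [0.4,5.7,0]},
])

```text
time: 7.0
tool_pos: [0.4964, -0.1246, 0.2398]
tcp_rot: [-2.144, -2.002, 0.266]
wrist_force: [-1.1, -2.9, -0.8]
width: 0.142
```

```bash
python3 fc.py
```

```text
t 7.0 th 0.6985 r 0.2459 Ftang(lift +) 1.16 Frad -0.2 F [-1.09 -2.91 -0.76] M [-0.44 -0.09  0.09] w 0.142 pitch 105.3
```

Emit:
drive_tool([
  {"hand": 0,"offset": [0.7,0,0.9],"angular": [0.2,2.8,0]},
  {"hand": 0,"offset": [1.5,-0.1,1.85],"angular": [0.4,5.7,0]},
  {"hand": 0,"offset": [1.5,-0.1,1.85],"angular": [0.4,5.7,0]},
  {"hand": 0,"offset": [1.5,-0.1,1.85],"angular": [0.4,5.7,0]},
])

```text
time: 7.5
tool_pos: [0.5115, -0.1256, 0.2585]
tcp_rot: [-2.083, -1.945, 0.357]
wrist_force: [-0.9, -3.6, 1.5]
width: 0.141
```

```bash
python3 fc.py
```

```text
t 7.5 th 0.7993 r 0.2459 Ftang(lift +) -0.57 Frad -1.52 F [-0.88 -3.6   1.49] M [-0.4  -0.07  0.15] w 0.141 pitch 111.0
```

Emit:
drive_tool([
  {"hand": 0,"offset": [0.8,0,0.85],"angular": [0.2,2.8,0]},
  {"hand": 0,"offset": [1.65,-0.1,1.7],"angular": [0.4,5.7,0]},
  {"hand": 0,"offset": [1.65,-0.1,1.7],"angular": [0.4,5.7,0]},
  {"hand": 0,"offset": [1.65,-0.1,1.7],"angular": [0.4,5.7,0]},
])

```text
time: 8.0
tool_pos: [0.5283, -0.1267, 0.2756]
tcp_rot: [-2.021, -1.887, 0.445]
wrist_force: [0.4, -4.4, 1.2]
width: 0.142
```

```bash
python3 fc.py; python3 go.py .95 65 .019
```

```text
t 8.0 th 0.8996 r 0.2459 Ftang(lift +) -1.31 Frad -0.56 F [ 0.4  -4.38  1.25] M [-0.5  -0.26  0.24] w 0.142 pitch 116.7
8.0 [ 0.5283 -0.1267  0.2756] [-0.24  0.3   1.54 -0.07  1.76 -0.16] [ 0.4  -4.38  1.25] [-0.5  -0.26  0.24] 0.14175069876416757
d [ 0.95 -0.15  0.72] [0.  2.8 0.3]
```

Emit:
drive_tool([
  {"hand": 0,"offset": [0.45,0,0.4],"angular": [0.1,1.4,0]},
  {"hand": 0,"offset": [0.9,0,0.8],"angular": [0.2,2.8,0]},
  {"hand": 0,"offset": [0.9,0,0.8],"angular": [0.2,2.8,0]},
  {"hand": 0,"offset": [0.9,0,0.8],"angular": [0.2,2.8,0]},
])

```text
time: 8.5
tool_pos: [0.5375, -0.1273, 0.2836]
tcp_rot: [-1.99, -1.857, 0.488]
wrist_force: [1.5, -5.5, 0.3]
width: 0.134
```

```bash
cat > avg.py <<'E'
from h import *
from workcell import bot
L=[]
for i in range(12):
    bot.read_camera("top"); s=bot.read_state(); R=Ro.from_rotvec(s["tcp_rot"]).as_matrix(); v=s["tool_pos"]-.019*R[:,2]-H
    th=np.arctan2(v[2],-v@rx); L.append((th,-s["wrist_force"]@(np.sin(th)*rx+[0,0,np.cos(th)])))
L=np.array(L); print(s["time"],"th",L[:,0].mean().round(4),"F",L[:,1].mean().round(3),"sd",L[:,1].std().round(2))
E
python3 avg.py; for a in .85 .75 .66; do python3 go.py $a 65 .019|tail -1; done
```

```text
9.1 th 0.9507 F -1.81 sd 0.7
d [-1.71  0.02 -1.69] [-0.5 -5.8  0.3]
d [-3.29  0.13 -3.47] [ -0.9 -11.5   0.3]
d [-4.55  0.21 -5.19] [ -1.2 -16.7   0.3]
```

Emit:
drive_tool([
  {"hand": 0,"offset": [-0.4,0,-0.4],"angular": [-0.1,-1.4,0]},
  {"hand": 0,"offset": [-0.85,0,-0.85],"angular": [-0.2,-2.9,0]},
  {"hand": 0,"offset": [-1.3,0,-1.3],"angular": [-0.4,-4.3,0]},
  {"hand": 0,"offset": [-1.7,0.1,-1.7],"angular": [-0.5,-5.7,0]},
  {"hand": 0,"offset": [-1.7,0.1,-1.7],"angular": [-0.5,-5.7,0]},
])

```text
time: 9.72
tool_pos: [0.519, -0.1261, 0.2667]
tcp_rot: [-2.054, -1.916, 0.405]
wrist_force: [-2.1, -6.2, 3.5]
width: 0.139
```

```bash
python3 avg.py
```

```text
10.325 th 0.8469 F -0.906 sd 0.64
```

Emit:
drive_tool([
  {"hand": 0,"offset": [-0.4,0,-0.45],"angular": [-0.1,-1.4,0]},
  {"hand": 0,"offset": [-0.8,0,-0.9],"angular": [-0.2,-2.9,0]},
  {"hand": 0,"offset": [-1.2,0,-1.35],"angular": [-0.3,-4.3,0]},
  {"hand": 0,"offset": [-1.6,0.1,-1.8],"angular": [-0.4,-5.7,0]},
  {"hand": 0,"offset": [-1.6,0.1,-1.8],"angular": [-0.4,-5.7,0]},
])

```text
time: 10.95
tool_pos: [0.5026, -0.125, 0.2482]
tcp_rot: [-2.115, -1.973, 0.316]
wrist_force: [-2.7, -5.7, 2.2]
width: 0.144
```

```bash
python3 avg.py
```

```text
11.55 th 0.7434 F -0.028 sd 0.47
```

Emit:
drive_tool([
  {"hand": 0,"offset": [-0.3,0,-0.45],"angular": [-0.1,-1.3,0]},
  {"hand": 0,"offset": [-0.6,0,-0.85],"angular": [-0.2,-2.5,0]},
  {"hand": 0,"offset": [-0.95,0,-1.3],"angular": [-0.3,-3.8,0]},
  {"hand": 0,"offset": [-1.25,0.1,-1.7],"angular": [-0.3,-5.1,0]},
  {"hand": 0,"offset": [-1.25,0.1,-1.7],"angular": [-0.3,-5.1,0]},
])

```text
time: 12.18
tool_pos: [0.49, -0.1242, 0.2307]
tcp_rot: [-2.168, -2.023, 0.232]
wrist_force: [-2.9, -7.7, 0.5]
width: 0.142
```

```bash
python3 avg.py; python3 fc.py; python3 - <<'E'
from workcell import bot
import cv2
cv2.imwrite("pics/s3.png",bot.read_camera("scene")["frame"])
E
```

```text
12.775 th 0.6527 F 1.222 sd 0.43
t 12.775 th 0.6529 r 0.2459 Ftang(lift +) 1.06 Frad -3.32 F [-3.68 -6.01  1.18] M [-1.03  0.42  0.25] w 0.14 pitch 103.2
```

View pics/s3.png

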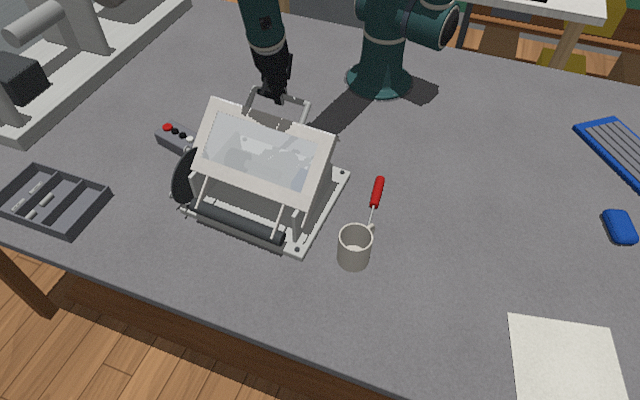

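```bash
python3 - <<'E'
from h import *
c=pickle.load(open("scene0.pkl","rb")); im=cv2.imread("pics/s3.png")
im=cv2.resize(im[70:170,190:350],None,fx=5,fy=5,interpolation=cv2.INTER_CUBIC)
th=.653
for k,col in ((0,(0,0,255)),(.04,(255,0,0)),(-.04,(0,255,0))):
    b=H-.245*np.cos(th+k)*rx+[0,0,.245*np.sin(th+k)]
    for y in (.063,-.063):
        u=(pix(c,b+y*ry)-[190,70])*5+2; print(k,y,u.round(0)); cv2.circle(im,tuple(int(i) for i in u),4,col,1)
cv2.imwrite("pics/s3c.png",im)
E
```

```text
0 0.063 [574. 168.]
0 -0.063 [332.  94.]
0.04 0.063 [568. 162.]
0.04 -0.063 [324.  88.]
-0.04 0.063 [580. 174.]
-0.04 -0.063 [339. 102.]
```

View pics/s3c.png

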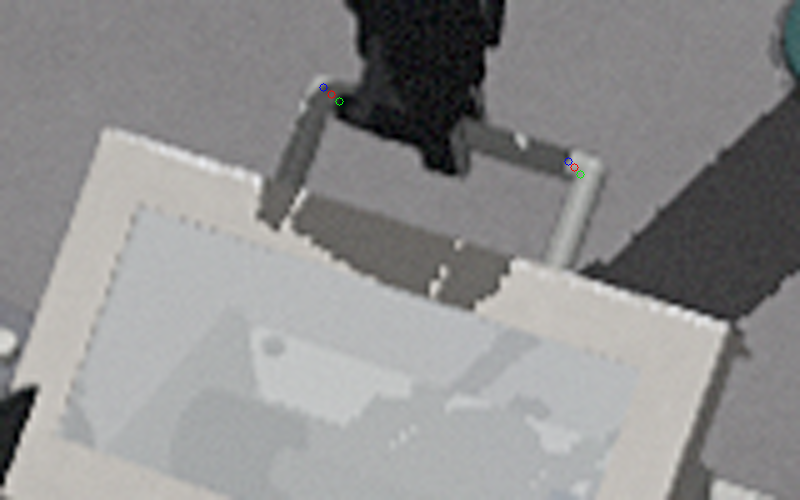

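```bash
python3 fc.py; python3 -c "
from workcell import bot
print(abs(bot.read_state()['joint_vel']).max()); print(bot.finish_job())"
```

```text
t 12.825 th 0.6528 r 0.2459 Ftang(lift +) 0.9 Frad -2.59 F [-3.03 -6.47  0.86] M [-1.07  0.42  0.18] w 0.142 pitch 103.2
0.0026269178478157155
the job is handed in; nothing more can be done
None
```

I gripped the handle and lifted the hood to about 0.95 rad, where the spring was clearly pulling it open (about −1.8 N at the handle). I then eased it back down through balance and handed the job in at 12.8 s, holding the hood still at about 0.653 rad.

- **Balance position:** the two estimates differ slightly. The spring pins in the wrist camera picture gave about 0.79 rad (±0.04), and the zero of the handle force gave about 0.76 rad. Using a value between them, the handle is about 2.9 cm below balance; across the two estimates it is about 2.7 to 3.3 cm.
- **Pull at the final position:** the handle needs about +1 N of lift to stay there, so the hood would fall shut if let go.
- **Grip and motion:** the fingers stayed closed on the bar at 60 N. The last scene picture puts the bar within about 0.03 rad of the angle worked out from the gripper, so I saw no clear slip, though that could shift the height by up to about 7 mm.
- **Bystanders:** the button box, mug and screwdriver looked unmoved in that same picture. I judged this by eye and did not measure them again.
- **Side force:** a force of about 6 N along the bar built up while holding. I left it, as it is far below the limits.

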